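# Change the batch in the sanding jig and set the sander's speed

## Robot

A 7-joint arm with a two-finger parallel gripper is mounted at the origin on the work surface. World frame = base frame: x ahead of the robot, y to its left, z up, the work surface at z = 0. Lengths are in m, angles in rad, forces in N, time in s.
With the tool pointing down it reaches from about 0.4 to 0.85 m from the base axis. Payload 6.9 kg.
Tool frame: the origin (TCP) lies midway between the tips of the shut fingers; the grasp point (between the pads) lies behind it (ctrl.pinch_z is the z of the grasp point in the tool frame, in m); z points along the fingers, y is the direction in which the jaws open and shut (so a half turn about z gives the same grasp; the last joint's range is limited). The gripper opens to 85 mm and grips with 20 to 120 N. Pads are 22 mm wide; open, the fingers measure 114 mm over their backs; the gripper's body (76 mm by 85 mm) begins 54 mm behind the grasp point. The pads swing forward as they close: fully open they stand 13 mm farther back than shut.
Start: joints at [-1.159, 0.507, -0.238, 1.5, 0.126, 1.149, -0.155], TCP at [0.189, 0.596, 0.198] pointing down, gripper open.
Joint ranges: [-3.08, 3.08], [-0.24, 2.05], [-1.43, 1.35], [0, 2.5], [-1.52, 4.66], [0.17, 1.96], [-2.89, 2.89]. Speed limits (rad/s): [2.39, 2.39, 3.14, 3.14, 3.14, 3.14, 3.14].

## Interface

Orientations are given as a unit quaternion [w, x, y, z].
In Python, from station import ctrl, get_state, vision, ticket, models gives the robot as it stands. Calls block until the motion is done:
- ctrl.movep(position, orientation): joint-space move of the TCP to a pose.
- ctrl.movel(position, frame=None, max_speed=0.15): straight line of the TCP; frame=None keeps the orientation; max_speed is the mean speed in m/s.
- ctrl.set_joints(angles): joint-space move.
- ctrl.ungrasp() and ctrl.close_gripper(force=None): open the fingers fully, or close them until they stop; force is the grip in N (None keeps the last).
- ctrl.pause(seconds).
- ctrl.ik(position, orientation): joint angles nearest the present ones, or None.
- get_state(): the state.
- vision.grab_frame(name): name is "scene" or "side" or "wrist"; returns (picture, depth): 384x512x3 uint8, blue, green, red; 384x512 float32, m along the optical axis (not along the pixel's ray), 0 where there is no reading.
- vision.camera_info(name): a dict with "mtx" (3x3 intrinsics, pixels), "dist_coeffs" ([k1, k2, p1, p2, k3] as OpenCV has them; the pictures are not rectified), "R" (3x3) and "t" (3): a world point X has camera coordinates R X + t; the wrist camera has in their place "hand_eye" (4x4, takes a point from camera to tool coordinates, whose origin is the TCP and whose axes are the flange's). Camera axes: x right, y down, z forward; pixel columns grow to the right and rows downward; lengths in m; the calibration is good to about 2 mm. A picture is of the moment at which its call begins: read the wrist's pose just before it. camera_info takes no time and is no camera call.
A pose or a line that the arm cannot do raises ctrl.Unreachable and nothing moves.
- ticket.close_job(): hands the job in, once; it reports no verdict.
Trained networks look in the newest picture that a camera, given by its name, has taken for a name from the list of things; names that differ only in an ending like _2 or _b are one class to them, and where a whole thing is asked for, a point or a joint stands for the part that bears it (a point fixed in the world has none). Each returns a list of dicts, best first, with "p" (0 to 1); they miss things now and then, are a little off and sometimes report something else, mostly with a low value. They report only what shows in the picture. A call takes as long as a camera call. They do not tell look-alikes from the thing itself.
- models.recognise(camera, target): "point" ([column, row] in pixels, amid what is visible of it).
- models.masks_of(camera, target): "mask" (384x512 bool, what is visible of it) and "point" ([column, row] in pixels, amid what is visible of it).
The state is a dict: "time": time; "qpos": joint angles; "qd": joint speeds; "tau": joint torques, N m; "tcp_pos": TCP position; "eef_rot": TCP orientation; "contact_force": force on the tool from outside, world axes, zero at the start; "wrist_torque": the same for the moment, N m; "width": finger opening in m.
Only numpy, scipy, OpenCV 4.12 (cv2) and the standard library are available. Lean on these libraries where they do the work, as an engineer would, in place of code of your own. Each camera call takes 0.05 s, during which the arm holds its last target. There are 200 camera calls.

## Task

Change the batch in the sanding jig: free the red clamp knob before you move the jaw, slide the jaw back, take out the pale sanded piece and lay it in the grey tray. Lay every brown oak blank flat in the jig, side by side, each square across the aluminium track and centred on it, slide the jaw up until it holds the whole row against the fence with no gaps, and turn the knob fully tight. Set the grey dial of the speed controller to the green mark, and leave the sander, the glue bottle and the cork block where they are.

Things in the scene. Friction and masses are not known exactly. Their poses are not given: they have to be found in the camera images.
- jig: Sanding jig, fixed to the bench: plywood board 160 mm (x) by 372 mm (y) by 18 mm thick, an aluminium track let in flush along its middle (y). Origin: centre of its underside. Fixed fence at the +y end: dark, 14 mm high above the board, inner face at y = +0.145 m, in two halves (x = 30 to 75 mm either side) with a 60 mm gap for fingers between. Blanks lie between fence and jaw, length along x.
- jaw (a joint): Jaw sliding on the jig's track: gap in m from the fence's inner face to the jaw's face, 0 to 0.240, growing to the jig's -y. Free, it drags with about 3 N; push or pull it by its clamp knob. A dark bar 130 mm long (x), 20 mm thick, 14.5 mm high above the board, with a tail plate 60 mm wide, 10.5 mm high, ending 82 mm behind the face.
- jaw_face (a point): Point on the jaw's face that presses the blanks, at mid-length, level with the top of the board; axes as the jig's (+y to the fence).
- clamp (a joint): Red clamp knob on the jaw's tail: 0 = fully tight, 1.5 rad = fully loose (end stops). Clockwise from above tightens. The jaw is free above 0.6 rad, gripped ever harder below; the last part takes about 0.35 N m. Stays where left. The red bar points along the jig's y axis turned anticlockwise by the joint value: along the track when tight, across it when loose.
- clamp_grip (a point): Centre of the clamp knob's red grip bar, on the knob's vertical axis, 52 mm behind the jaw's face, 52.5 mm above the bench. The bar is 52 mm long, 12 mm thick, 22 mm high (11 mm above and below this point); below it a round hub of 25 mm diameter reaches up to 42.5 mm above the bench.
- blank1: Brown oak blank, a plain bar 120 mm (x) by 32 mm (y) by 22 mm (z), about 60 g. Origin at its centre. Lies flat on the bench at the start; it may be absent. Either end and either broad face will do.
- blank2: Brown oak blank, a plain bar 120 mm (x) by 32 mm (y) by 22 mm (z), about 60 g. Origin at its centre. Lies flat on the bench at the start; it may be absent. Either end and either broad face will do.
- blank3: Brown oak blank, a plain bar 120 mm (x) by 32 mm (y) by 22 mm (z), about 60 g. Origin at its centre. Lies flat on the bench at the start; it may be absent. Either end and either broad face will do.
- blank4: Brown oak blank, a plain bar 120 mm (x) by 32 mm (y) by 22 mm (z), about 60 g. Origin at its centre. Lies flat on the bench at the start; it may be absent. Either end and either broad face will do.
- sanded: Pale sanded piece of the last batch, same size as a blank: 120 mm (x) by 32 mm (y) by 22 mm (z), about 60 g. Origin at its centre. At the start it is clamped in the jig, between fence and jaw.
- tray: Shallow grey tray for finished pieces, fixed on the bench, 100 mm (x) by 164 mm (y) outside, 26 mm high, walls and floor 4 mm thick. Origin at the centre of its underside.
- controller: Speed controller of the sander, a black box 100 mm (x) by 120 mm (y) by 52 mm high standing firmly on the bench. Origin at the centre of its underside. The dial is in the middle of its top, in a ring of eleven scale marks.
- dial (a joint): Grey dial, 0 to 4.712 rad, growing clockwise seen from above; turns lightly and stays where left. Marks every 0.471 rad from 0; the pointer is at the green mark at 2.827 rad. In the controller's frame the pointer's direction, anticlockwise from its x axis, is 5.498 rad minus the joint value.
- dial_grip (a point): Centre of the dial's grip bar, on its vertical axis, 72 mm above the bench. The bar is 40 mm long along the pointer's direction, 12 mm thick, 22 mm high (11 mm above and below this point), on a round skirt of 42 mm diameter; a white line on one end is the pointer.
- green_mark (a point): The longer green mark of the dial's scale, on the controller's top, 33.5 mm from the dial's axis.
- sander: Green orbital sander standing on its round pad, 125 mm across, 142 mm high, 1.3 kg. Origin at the centre of its underside. To be left alone.
- glue: Yellow glue bottle, 62 mm across, 150 mm high. Origin at the centre of its underside. To be left alone.
- cork_block: Cork sanding block, 117 by 66 by 36 mm. Origin at the centre of its underside. To be left alone.
Mind the look-alikes: they are no part of the job. Leave any blue or yellow look-alike of the controller alone. What is shaped like the sanded but purple is not meant.

How it is judged:
On the way, in this order (a step that is already met when the one before it is completed fails the run):
1. the clamp knob is turned loose (value of joint clamp above 0.7 rad), for 0.2 s.
2. with the knob loose, every blank lies flat in the jig between fence and jaw, across the track (value of joint clamp above 0.6 rad and x of blank1 in the frame of jig between -0.02 and 0.02 m and z of blank1 in the frame of jig between 0.0255 and 0.0325 m and y of blank1 in the frame of jig between -0.09 and 0.132 m and y of each of blank1, blank2, blank3, blank4 in the frame of jaw_face above 0.012 m and angle between the x axis of each of blank1, blank2, blank3, blank4 and the x axis of jig, either way round below 0.35 rad and x of blank2 in the frame of jig between -0.02 and 0.02 m and z of blank2 in the frame of jig between 0.0255 and 0.0325 m and y of blank2 in the frame of jig between -0.09 and 0.132 m and x of blank3 in the frame of jig between -0.02 and 0.02 m and z of blank3 in the frame of jig between 0.0255 and 0.0325 m and y of blank3 in the frame of jig between -0.09 and 0.132 m and x of blank4 in the frame of jig between -0.02 and 0.02 m and z of blank4 in the frame of jig between 0.0255 and 0.0325 m and y of blank4 in the frame of jig between -0.09 and 0.132 m), for 0.2 s.
3. the jaw holds the row of blanks against the fence without gaps and the knob is tight (x of blank1 in the frame of jig between -0.02 and 0.02 m and z of blank1 in the frame of jig between 0.0255 and 0.0325 m and angle between the x axis of each of blank1, blank2, blank3, blank4 and the x axis of jig, either way round below 0.06 rad and (y of blank1 in the frame of jig between 0.125 and 0.131 m or y of blank1 in the frame of jig between 0.093 and 0.099 m or y of blank1 in the frame of jig between 0.061 and 0.067 m or y of blank1 in the frame of jig between 0.029 and 0.035 m) and x of blank2 in the frame of jig between -0.02 and 0.02 m and z of blank2 in the frame of jig between 0.0255 and 0.0325 m and (y of blank2 in the frame of jig between 0.125 and 0.131 m or y of blank2 in the frame of jig between 0.093 and 0.099 m or y of blank2 in the frame of jig between 0.061 and 0.067 m or y of blank2 in the frame of jig between 0.029 and 0.035 m) and x of blank3 in the frame of jig between -0.02 and 0.02 m and z of blank3 in the frame of jig between 0.0255 and 0.0325 m and (y of blank3 in the frame of jig between 0.125 and 0.131 m or y of blank3 in the frame of jig between 0.093 and 0.099 m or y of blank3 in the frame of jig between 0.061 and 0.067 m or y of blank3 in the frame of jig between 0.029 and 0.035 m) and x of blank4 in the frame of jig between -0.02 and 0.02 m and z of blank4 in the frame of jig between 0.0255 and 0.0325 m and (y of blank4 in the frame of jig between 0.125 and 0.131 m or y of blank4 in the frame of jig between 0.093 and 0.099 m or y of blank4 in the frame of jig between 0.061 and 0.067 m or y of blank4 in the frame of jig between 0.029 and 0.035 m) and y of any of blank1, blank2, blank3, blank4 in the frame of jaw_face below 0.0185 m and value of joint clamp below 0.25 rad), for 0.2 s.
At the end, for the whole second after the job is handed in: Blanks flat on the board, within 20 mm of the track's middle, square within 0.06 rad, in a row at the fence, gaps under 4 mm in all; jaw within 2.5 mm of the last; knob below 0.25 rad; sanded piece flat in the tray; dial within 0.12 rad of the green mark; all at rest (all of step 3 and x of sanded in the frame of tray between -0.035 and 0.035 m and y of sanded in the frame of tray between -0.035 and 0.035 m and z of sanded in the frame of tray between 0.01 and 0.0195 m and linear speed of each of sanded, blank1, blank2, blank3, blank4 below 0.02 m/s and value of joint dial between 2.707 and 2.947 rad and velocity of joint dial between -0.05 and 0.05 rad/s and velocity of joint jaw between -0.005 and 0.005 m/s); the robot touches nothing.
It fails at once if the jaw is forced along the track while its knob is tight (value of joint clamp below 0.25 rad and (velocity of joint jaw above 0.05 m/s or velocity of joint jaw below -0.05 m/s)).
It fails at once if the sander is moved (distance of sander from where it was at the start of the episode above 0.03 m).
It fails at once if the glue bottle is moved (distance of glue from where it was at the start of the episode above 0.03 m).
It fails at once if the cork block is moved (distance of cork_block from where it was at the start of the episode above 0.03 m).
Of blank1, blank2, blank3, blank4 only 2 to 4 are there at a start; the rules pass over those that are not, and their reading is None.
At some moment in a run one of blank1, blank2, blank3, blank4 may be knocked a few centimetres aside while the robot is not near it.
Once in a run the grip may slacken for a moment while it holds something.
It also fails if it takes over 210 s, if anything falls off the work surface, if the arm or the gripper's body presses on something with over 40 N, if the wrist force passes 120 N, or if a joint passes its speed limit or range.

## Working session

There is one attempt and no reset: what is moved stays moved. The work goes in short steps, each a Python script; the robot and the scene stay as the last script left them, time stands still between calls to the robot, and variables do not carry over. Pictures are saved under pics/ and viewed, about 12 in all and at most 16, crops included, and the job is handed in when it is done.

```bash
ls; mkdir -p pics; python3 - <<'E'
from station import ctrl,get_state,vision
import cv2,numpy as np
for n in("scene","side","wrist"):
    p,d=vision.grab_frame(n); cv2.imwrite(f"pics/{n}0.png",p); np.save(f"pics/{n}0.npy",d)
    i=vision.camera_info(n); print(n,{k:np.round(v,3).tolist() for k,v in i.items()})
s=get_state(); print(s, ctrl.pinch_z)
a=cv2.imread("pics/scene0.png");b=cv2.imread("pics/side0.png")
E
```

```text
pics
scene {'mtx': [[480.188, 0.0, 259.226], [0.0, 480.188, 204.05], [0.0, 0.0, 1.0]], 'dist_coeffs': [-0.086, 0.0, 0.0, 0.0, 0.0], 'R': [[0.647, 0.762, -0.013], [0.546, -0.475, -0.69], [-0.533, 0.439, -0.723]], 't': [-0.47, -0.179, 1.874]}
side {'mtx': [[449.139, 0.0, 257.445], [0.0, 449.139, 184.974], [0.0, 0.0, 1.0]], 'dist_coeffs': [-0.17, 0.0, 0.0, 0.0, 0.0], 'R': [[0.998, -0.069, -0.011], [-0.057, -0.704, -0.708], [0.041, 0.707, -0.706]], 't': [-0.561, 0.185, 1.565]}
wrist {'mtx': [[314.368, 0.0, 259.552], [0.0, 314.368, 195.263], [0.0, 0.0, 1.0]], 'dist_coeffs': [-0.043, 0.0, 0.0, 0.0, 0.0], 'hand_eye': [[0.0, -0.95, -0.312, 0.08], [1.0, 0.0, -0.0, 0.001], [0.0, -0.312, 0.95, -0.176], [0.0, 0.0, 0.0, 1.0]]}
{'time': 0.15, 'qpos': array([-1.15849342,  0.50818366, -0.23753077,  1.50090257,  0.12571407,
        1.14888658, -0.15475976]), 'qd': array([ 0.00052605, -0.0032136 , -0.00201804, -0.00288156, -0.00075983,
       -0.00025187,  0.00047526]), 'tau': array([-3.20166131e-03, -6.21010637e+01, -2.18924649e+00, -2.49837828e+01,
        1.28104145e-02,  9.15680313e-03,  3.01384901e-06]), 'tcp_pos': array([0.18870351, 0.59538904, 0.19780511]), 'eef_rot': array([-8.94708818e-05,  1.52779639e-01,  9.88260035e-01, -6.90336201e-04]), 'contact_force': array([-0.61660586, -0.44345471,  0.84479587]), 'wrist_torque': array([ 0.01703526, -0.01860788, -0.04699305]), 'width': 0.0854143655568223} -0.0187
```

View pics/scene0.png

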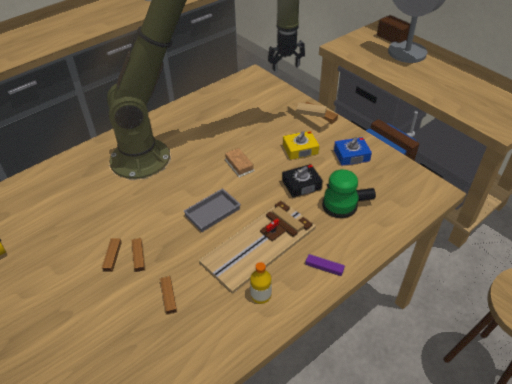

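View pics/side0.png

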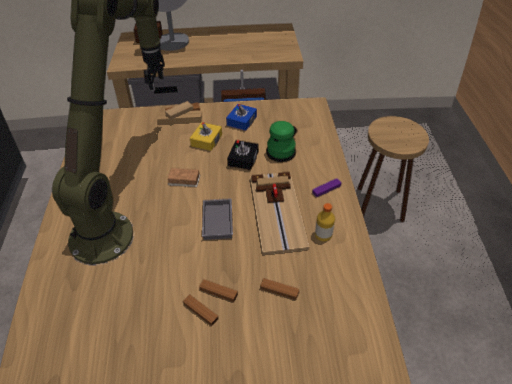

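The side view shows three brown blanks at about (201,309), (219,290) and (280,289). The jig is at about (278,215), with the pale piece at (273,182) and the red knob at (276,192). The tray is at (217,219) and the black controller at (243,154).

Look-alikes and things to leave alone:
- yellow (206,136) and blue (241,116) controllers
- purple bar (327,187)
- cork block (184,177)
- wooden stand (183,110)

Next I'll get positions by fitting the masks and depth.

```bash
cat > h.py <<'E'
from station import ctrl,get_state,vision,ticket,models
import cv2,numpy as np
from scipy.spatial.transform import Rotation as R
def tcp():
    s=get_state(); T=np.eye(4); q=s['eef_rot']; T[:3,:3]=R.from_quat(np.r_[q[1:],q[0]]).as_matrix(); T[:3,3]=s['tcp_pos']; return T
def cloud(name):
    """picture, 384x512x3 world points (nan where no depth)"""
    T=tcp() if name=="wrist" else None
    p,d=vision.grab_frame(name); i=vision.camera_info(name)
    uv=np.stack(np.meshgrid(np.arange(512.),np.arange(384.)),-1).reshape(-1,1,2)
    n=cv2.undistortPoints(uv,np.array(i['mtx']),np.array(i['dist_coeffs'])).reshape(384,512,2)
    X=np.dstack([n,np.ones((384,512))])*np.where(d>0,d,np.nan)[...,None]
    if T is None: X=(X-np.array(i['t']))@np.array(i['R'])
    else:
        M=T@np.array(i['hand_eye']); X=X@M[:3,:3].T+M[:3,3]
    return p,X
def rect(X,m,z0,z1):
    """centre, yaw of long side, (long,short) of the points in mask with z0<z<z1"""
    q=X[m]; q=q[(q[:,2]>z0)&(q[:,2]<z1)]
    if len(q)<8: return None
    # trim outliers
    c=np.median(q[:,:2],0); q=q[np.linalg.norm(q[:,:2]-c,axis=1)<3*np.median(np.linalg.norm(q[:,:2]-c,axis=1))]
    b=cv2.boxPoints(cv2.minAreaRect((q[:,:2]*1000).astype(np.float32)))/1000
    e=[b[1]-b[0],b[2]-b[1]]; l=[np.linalg.norm(v) for v in e]; k=int(np.argmax(l)); yaw=np.arctan2(e[k][1],e[k][0])
    yaw=(yaw+np.pi/2)%np.pi-np.pi/2
    return np.round(np.r_[b.mean(0),yaw,l[k],l[1-k],np.median(q[:,2]),len(q)],3)
def quat(yaw):
    """tool down; tool y (jaw direction) along world yaw"""
    y=np.array([np.cos(yaw),np.sin(yaw),0]); z=np.array([0,0,-1.]); x=np.cross(y,z)
    q=R.from_matrix(np.c_[x,y,z]).as_quat(); return np.r_[q[3],q[:3]]
E
python3 - <<'E'
from h import *
for n in("side","scene"):
    p,X=cloud(n); print(n)
    for t,z0,z1 in(("blank1",.012,.03),("sanded",.012,.05),("tray",.015,.035),("jig",.01,.025),("controller",.045,.058),("dial_grip",.06,.09),("clamp_grip",.052,.075),("jaw",.026,.04),("cork_block",.02,.045),("glue",.02,.16),("sander",.02,.16)):
        for m in models.masks_of(n,t):
            if m['p']>.2: print(t,round(m['p'],2),np.round(m['point']),rect(X,m['mask'],z0,z1))
E
```

```text
side
blank1 0.92 [219. 290.] [ 4.21e-01 -2.54e-01 -4.48e-01  1.17e-01  3.70e-02  2.20e-02  3.73e+02]
blank1 0.74 [201. 311.] [ 3.65e-01 -3.19e-01 -7.33e-01  1.23e-01  3.50e-02  2.20e-02  3.99e+02]
blank1 0.67 [283. 288.] [ 6.14e-01 -2.62e-01 -4.00e-01  1.15e-01  3.70e-02  2.20e-02  3.56e+02]
sanded 0.74 [273. 180.] [6.33e-01 2.11e-01 3.70e-02 1.19e-01 6.20e-02 4.10e-02 2.30e+02]
sanded 0.55 [326. 185.] [8.38e-01 1.68e-01 4.64e-01 1.20e-01 4.10e-02 2.30e-02 2.20e+02]
tray 0.63 [216. 220.] [ 4.200e-01  4.400e-02 -1.565e+00  1.760e-01  1.060e-01  2.600e-02
  3.050e+02]
tray 0.49 [273. 195.] [ 6.33e-01  1.43e-01 -7.00e-03  1.29e-01  9.00e-02  3.00e-02  2.87e+02]
jig 0.79 [276. 216.] [ 6.390e-01  7.100e-02 -1.510e+00  3.800e-01  1.620e-01  1.900e-02
  2.706e+03]
jig 0.59 [275. 190.] None
controller 0.87 [203. 135.] [3.760e-01 5.030e-01 1.129e+00 1.210e-01 1.040e-01 4.800e-02 2.980e+02]
controller 0.85 [242. 155.] [5.300e-01 3.650e-01 1.249e+00 1.250e-01 9.900e-02 5.100e-02 4.180e+02]
controller 0.78 [243. 115.] [5.360e-01 6.290e-01 1.104e+00 1.270e-01 1.000e-01 4.900e-02 2.370e+02]
dial_g
[... 1613 characters left out ...]
e-01 5.100e-02 5.510e+02]
controller 0.57 [301. 146.] [3.810e-01 5.050e-01 1.132e+00 1.170e-01 1.050e-01 4.900e-02 3.440e+02]
dial_grip 0.42 [353. 142.] [ 5.38e-01  6.31e-01 -8.92e-01  4.30e-02  2.80e-02  7.30e-02  4.80e+01]
jaw 0.56 [273. 230.] [6.36e-01 1.43e-01 5.50e-02 1.30e-01 8.70e-02 3.00e-02 2.96e+02]
cork_block 0.83 [240. 164.] [ 2.92e-01  2.67e-01 -1.49e-01  1.20e-01  6.30e-02  3.40e-02  3.73e+02]
cork_block 0.55 [289. 218.] [6.33e-01 2.04e-01 4.30e-02 1.25e-01 4.20e-02 3.80e-02 3.05e+02]
glue 0.6 [259. 284.] [ 7.980e-01 -5.100e-02  1.245e+00  6.100e-02  4.800e-02  9.500e-02
  6.540e+02]
sander 0.76 [345. 195.] [7.120e-01 4.090e-01 7.830e-01 1.600e-01 1.000e-01 8.500e-02 1.352e+03]
```

```bash
python3 - <<'E'
from h import *
for nm,P in dict(knob=(.636,.13),knobback=(.645,-.07),sand=(.633,.2),tray=(.42,.044),dial=(.531,.366),b1=(.421,-.253),b2=(.365,-.318),b3=(.613,-.261)).items():
    o=[]
    for k in np.arange(-3.1,3.15,.4):
        q=ctrl.ik([*P,.06],quat(k)); o.append((round(k,1),None if q is None else round(float(q[6]),2)))
    print(nm,o)
E
```

```text
knob [(np.float64(-3.1), 2.52), (np.float64(-2.7), 2.85), (np.float64(-2.3), -1.74), (np.float64(-1.9), -1.46), (np.float64(-1.5), -1.38), (np.float64(-1.1), -1.02), (np.float64(-0.7), -0.67), (np.float64(-0.3), -0.34), (np.float64(0.1), -0.01), (np.float64(0.5), 0.32), (np.float64(0.9), 0.66), (np.float64(1.3), 0.99), (np.float64(1.7), 1.32), (np.float64(2.1), 1.63), (np.float64(2.5), 1.96), (np.float64(2.9), 2.29)]
knobback [(np.float64(-3.1), 2.88), (np.float64(-2.7), -1.83), (np.float64(-2.3), -1.43), (np.float64(-1.9), -1.28), (np.float64(-1.5), -0.98), (np.float64(-1.1), -0.64), (np.float64(-0.7), -0.31), (np.float64(-0.3), 0.03), (np.float64(0.1), 0.36), (np.float64(0.5), 0.68), (np.float64(0.9), 1.01), (np.float64(1.3), 1.35), (np.float64(1.7), 1.69), (np.float64(2.1), 2.03), (np.float64(2.5), 2.34), (np.float64(2.9), 2.65)]
sand [(np.float64(-3.1), 2.41), (np.float64(-2.7), 2.74), (np.float64(-2.3), -1.86), (np.float64(-1.9), -1.46), (np.float64(-1.5), -1.51), (np.float64(-1.1), -1.16), (np.float64(-0.7), -0.82), (np.float64(-0.3), -0.49), (np.float64(0.1), -0.16), (np.float
[... 1559 characters left out ...]
03), (np.float64(-1.1), 0.37), (np.float64(-0.7), 0.77), (np.float64(-0.3), 1.17), (np.float64(0.1), 1.23), (np.float64(0.5), 1.75), (np.float64(0.9), 2.17), (np.float64(1.3), 2.43), (np.float64(1.7), 2.71), (np.float64(2.1), 2.12), (np.float64(2.5), -2.15), (np.float64(2.9), 2.87)]
b3 [(np.float64(-3.1), -1.95), (np.float64(-2.7), -1.55), (np.float64(-2.3), -1.27), (np.float64(-1.9), -1.0), (np.float64(-1.5), -0.59), (np.float64(-1.1), -0.21), (np.float64(-0.7), 0.15), (np.float64(-0.3), 0.5), (np.float64(0.1), 0.86), (np.float64(0.5), 1.18), (np.float64(0.9), 1.46), (np.float64(1.3), 1.76), (np.float64(1.7), 2.08), (np.float64(2.1), 2.42), (np.float64(2.5), 2.77), (np.float64(2.9), -2.23)]
```

```bash
cat >> h.py <<'E'
def show(name,p):
    cv2.imwrite(f"pics/{name}.png",p)
E
python3 - <<'E'
from h import *
ctrl.movep([.45,.35,.3],quat(.5)); print(get_state()['time'])
p,X=cloud("wrist"); show("w_ctl",p); np.savez("pics/w_ctl.npz",X=X)
ctrl.movep([.635,.05,.27],quat(.05)); s=get_state(); print(s['time'],s['tcp_pos'],s['contact_force'])
p2,X2=cloud("wrist"); show("w_jig",p2); np.savez("pics/w_jig.npz",X=X2)
for t,z0,z1 in(("clamp_grip",.056,.07),("sanded",.036,.045),("jig",.012,.022),("jaw",.028,.0355)):
    for m in models.masks_of("wrist",t): print(t,round(m['p'],2),np.round(m['point']),rect(X2,m['mask'],z0,z1))
show("w_both",np.vstack([p[:,:],p2])[::1] if 0 else cv2.resize(np.hstack([p,p2]),(800,300)))
E
```

```text
2.7417
4.1167 [0.63473632 0.05258355 0.27015202] [-0.4601055   0.79466536  0.21855727]
clamp_grip 0.97 [265.  92.] [ 6.350e-01  1.340e-01 -1.509e+00  5.000e-02  1.100e-02  6.400e-02
  4.330e+02]
clamp_grip 0.31 [235. 333.] None
sanded 0.87 [267.  35.] [6.330e-01 2.020e-01 5.200e-02 1.190e-01 3.200e-02 4.000e-02 2.943e+03]
sanded 0.87 [421.  69.] None
jig 0.63 [266. 137.] [ 6.3900e-01  6.5000e-02 -1.5140e+00  3.5600e-01  1.6100e-01  1.8000e-02
  2.2101e+04]
jaw 0.69 [263.  69.] [6.340e-01 1.460e-01 6.300e-02 1.300e-01 8.200e-02 3.200e-02 3.507e+03]
```

View pics/w_both.png

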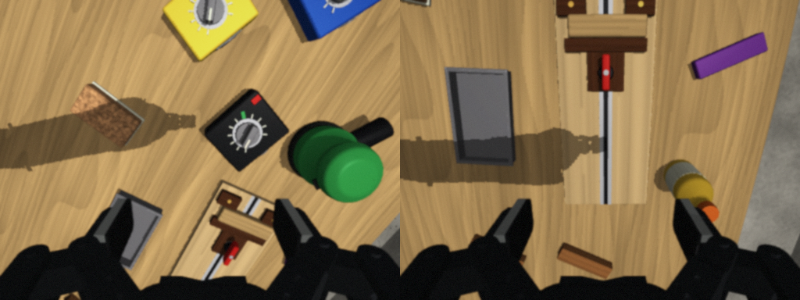

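The left half (controller view) shows the black controller at full-res about (315,165), with the green mark at 11 o'clock of the dial and a red lamp on the box. The right half shows the red knob at (265,92) lying along the track (tight), the pale piece at (267,35) and purple at (421,69), which is left alone. The choice holds, so next I loosen the knob.

```bash
cat >> h.py <<'E'
YJ=.056; J0=np.array([.640,.0732])
def jig(x,y): return J0+np.array([np.cos(YJ)*x-np.sin(YJ)*y, np.sin(YJ)*x+np.cos(YJ)*y])
def inj(p): d=np.asarray(p)[:2]-J0; return np.round([np.cos(YJ)*d[0]+np.sin(YJ)*d[1],-np.sin(YJ)*d[0]+np.cos(YJ)*d[1]],4)
def st(tag=""):
    s=get_state(); print(tag,round(s['time'],1),np.round(s['tcp_pos'],4),"F",np.round(s['contact_force'],1),"M",np.round(s['wrist_torque'],2),"w",round(s['width'],4))
E
python3 - <<'E'
from h import *
k=jig(-.001,.061); print(k)
ctrl.movep([*k,.13],quat(YJ)); ctrl.movel([*k,.0435],max_speed=.1); st("down")
ctrl.close_gripper(force=70); st("closed")
for a in np.linspace(.2,1.5,8):
    ctrl.movep([*k,.0435],quat(YJ+a)); st(round(a,2))
p,X=cloud("wrist"); show("w_loose",p)
E
```

```text
[0.63558735 0.13404841]
down 6.1 [0.6362 0.1341 0.0442] F [-0.4 -0.7  0.3] M [ 0.02 -0.    0.01] w 0.0854
closed 6.8 [0.6356 0.134  0.0435] F [-0.1 -1.1 -0.3] M [ 0.01 -0.03  0.02] w -0.0002
0.2 7.1 [0.6356 0.1339 0.0435] F [ 0.9 -0.4 -0.6] M [-0.03 -0.01  0.04] w 0.0
0.39 7.4 [0.6356 0.134  0.0435] F [-0.2  0.3  0.7] M [-0.04 -0.01 -0.03] w 0.0002
0.57 7.7 [0.6356 0.134  0.0435] F [-0.3 -0.5  0.1] M [ 0.01  0.06 -0.  ] w -0.0002
0.76 7.9 [0.6355 0.134  0.0435] F [-0.8  0.1  0.4] M [-0.05  0.03  0.03] w -0.0
0.94 8.2 [0.6355 0.134  0.0434] F [ 0.2 -0.5 -0.3] M [ 0.03 -0.01 -0.02] w 0.0
1.13 8.4 [0.6355 0.134  0.0434] F [-0.1 -0.2  0.4] M [-0.03 -0.01 -0.  ] w -0.0001
1.31 8.7 [0.6355 0.1341 0.0434] F [ 0.   0.4 -0.3] M [ 0.   -0.01 -0.06] w -0.0003
1.5 9.0 [0.6355 0.1341 0.0434] F [ 0.6  0.5 -0.2] M [ 0.05 -0.05  0.01] w -0.0004
```

View pics/w_loose.png

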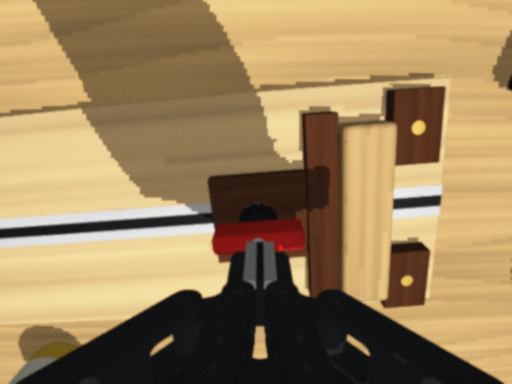

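```bash
python3 - <<'E'
from h import *
for n in("wrist","side","scene"):
    p,X=cloud(n)
    d=np.linalg.norm(X[...,:2]-np.array([.6355,.134]),axis=2)<.04
    hsv=cv2.cvtColor(p,cv2.COLOR_BGR2HSV)
    red=d&((hsv[...,0]<6)|(hsv[...,0]>174))&(hsv[...,1]>180)&(hsv[...,2]>60)
    grey=d&(hsv[...,1]<60)&(X[...,2]>.045)
    for nm,m in(("red",red),("grey",grey)):
        q=X[m]; print(n,nm,len(q)); 
        if len(q): print(np.round(np.nanpercentile(q,[1,10,50,90,99],axis=0),4).tolist())
    v,u=np.where(d); 
    if n!="wrist": show("z_"+n,cv2.resize(p[v.min()-25:v.max()+25,u.min()-25:u.max()+25],None,fx=5,fy=5)[:600,:400])
    else: np.savez("pics/t.npz",X=X,p=p)
a=cv2.imread("pics/z_side.png");b=cv2.imread("pics/z_scene.png");h=min(len(a),len(b));show("z",np.hstack([a[:h],b[:h]]))
E
```

```text
wrist red 2389
[[0.6275, 0.1101, 0.029], [0.6282, 0.1141, 0.0482], [0.6301, 0.1355, 0.0622], [0.6369, 0.1552, 0.0642], [0.6406, 0.1591, 0.065]]
wrist grey 21273
[[0.6176, 0.0964, 0.0866], [0.6185, 0.1021, 0.1145], [0.6243, 0.1343, 0.1401], [0.6399, 0.1662, 0.159], [0.6443, 0.1723, 0.1647]]
side red 27
[[0.6293, 0.1019, 0.043], [0.63, 0.1065, 0.0497], [0.6338, 0.1114, 0.0604], [0.6398, 0.1317, 0.0684], [0.6415, 0.1374, 0.0705]]
side grey 250
[[0.6015, 0.0946, 0.086], [0.6106, 0.0964, 0.1259], [0.6308, 0.1034, 0.2274], [0.654, 0.1217, 0.2567], [0.6672, 0.1619, 0.4902]]
scene red 70
[[0.6234, 0.1067, 0.0361], [0.6346, 0.108, 0.0473], [0.6394, 0.1271, 0.0576], [0.6426, 0.1506, 0.063], [0.6445, 0.156, 0.0662]]
scene grey 617
[[0.6274, 0.095, 0.0907], [0.6379, 0.0982, 0.1281], [0.6511, 0.1181, 0.2122], [0.6716, 0.1427, 0.2529], [0.6749, 0.1697, 0.2753]]
```

View pics/z.png

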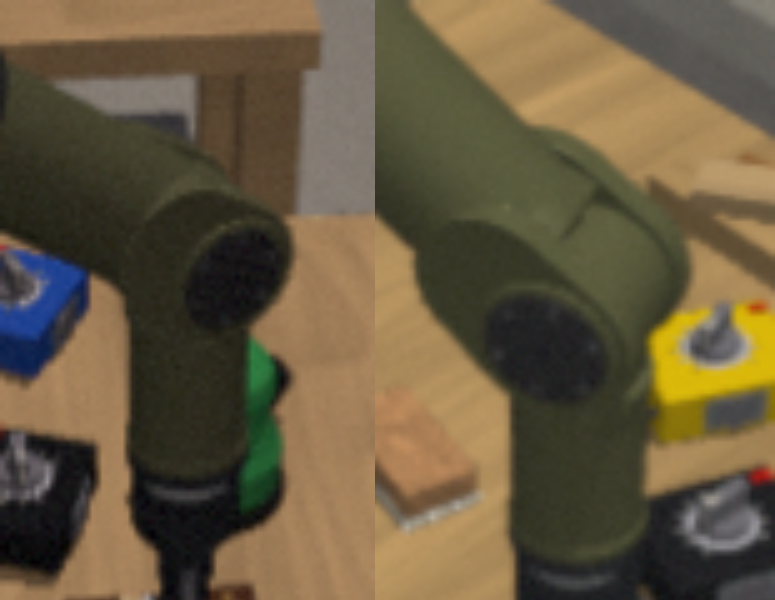

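```bash
python3 - <<'E'
import numpy as np
d=np.load("pics/t.npz");X=d['X'];p=d['p']
for v in range(216,300,5): print(v,np.round(X[v,258],4),p[v,258],np.round(X[v,225],3),p[v,225])
E
```

```text
216 [0.6262 0.1344 0.0434] [13 14 12] [0.632 0.113 0.029] [18 27 44]
221 [0.6288 0.1343 0.045 ] [13 14 63] [0.635 0.112 0.028] [19 30 52]
226 [0.6288 0.1344 0.0525] [15 17 95] [0.629 0.115 0.05 ] [12 16 92]
231 [0.6285 0.1344 0.06  ] [ 18  17 100] [0.63  0.116 0.056] [16 18 97]
236 [0.6304 0.1344 0.0625] [ 29  30 131] [0.63  0.116 0.062] [ 17  17 114]
241 [0.6323 0.1343 0.0647] [78 80 78] [0.632 0.116 0.064] [ 19  22 134]
246 [0.6249 0.1346 0.0849] [18 17 20] [0.636 0.116 0.063] [ 22  24 134]
251 [0.6246 0.1346 0.0904] [13 12 12] [0.638 0.116 0.064] [ 20  25 132]
256 [0.6251 0.1346 0.0943] [18 17 16] [0.661 0.111 0.029] [34 54 97]
261 [0.6251 0.1347 0.0986] [17 15 15] [0.664 0.111 0.03 ] [ 61  94 132]
266 [0.6246 0.1347 0.1036] [14 13 13] [0.675 0.109 0.018] [147 208 235]
271 [0.625  0.1347 0.1068] [18 17 18] [0.679 0.109 0.019] [147 205 233]
276 [0.6241 0.1348 0.1119] [15 15 15] [0.683 0.109 0.019] [155 216 239]
281 [0.6253 0.1347 0.1136] [22 24 24] [0.688 0.108 0.018] [148 208 234]
286 [0.6276 0.1347 0.1135] [20 19 18] [0.623 0.123 0.12 ] [31 42 49]
291 [0.6296 0.1346 0.1141] [20 21 21] [0.623 0.123 0.123] [21 17 18]
296 [0.6316 0.1346 0.1145] [19 19 20] [0.623 0.123 0.125] [19 18 16]
```

```bash
python3 - <<'E'
import numpy as np
d=np.load("pics/t.npz");X=d['X'];p=d['p']
for c in (248,253,267,272):
  print(c,[(v,np.round(X[v,c],3).tolist(),int(p[v,c].mean())) for v in range(228,285,6)])
E
```

```text
248 [(228, [0.63, 0.129, 0.053], 43), (234, [0.629, 0.129, 0.062], 48), (240, [0.632, 0.129, 0.064], 66), (246, [0.625, 0.13, 0.085], 80), (252, [0.624, 0.13, 0.091], 83), (258, [0.625, 0.13, 0.096], 83), (264, [0.624, 0.13, 0.102], 83), (270, [0.624, 0.131, 0.107], 81), (276, [0.625, 0.131, 0.11], 83), (282, [0.623, 0.131, 0.118], 62)]
253 [(228, [0.629, 0.132, 0.055], 45), (234, [0.629, 0.132, 0.063], 51), (240, [0.632, 0.132, 0.065], 87), (246, [0.625, 0.132, 0.085], 84), (252, [0.624, 0.132, 0.092], 83), (258, [0.625, 0.132, 0.097], 83), (264, [0.625, 0.133, 0.102], 84), (270, [0.625, 0.133, 0.107], 82), (276, [0.624, 0.133, 0.112], 83), (282, [0.625, 0.133, 0.115], 114)]
267 [(228, [0.629, 0.139, 0.055], 38), (234, [0.629, 0.139, 0.062], 54), (240, [0.632, 0.139, 0.064], 62), (246, [0.625, 0.139, 0.085], 81), (252, [0.625, 0.139, 0.092], 86), (258, [0.626, 0.139, 0.095], 84), (264, [0.625, 0.139, 0.102], 82), (270, [0.625, 0.138, 0.106], 84), (276, [0.625, 0.138, 0.111], 84), (282, [0.626, 0.138, 0.114], 112)]
272 [(228, [0.628, 0.142, 0.058], 42), (234, [0.63, 0.142, 0.062], 54), (240, [0.632, 0.142, 0.064], 60), (246, [0.624, 0.141, 0.086], 81), (252, [0.625, 0.141, 0.091], 81), (258, [0.625, 0.141, 0.096], 82), (264, [0.625, 0.141, 0.102], 82), (270, [0.624, 0.14, 0.107], 81), (276, [0.624, 0.14, 0.112], 82), (282, [0.624, 0.14, 0.117], 47)]
```

The fingers shut above the knob: depth puts the real shut tips at z≈0.083 while the state says 0.0435. So the physical tips sit about 39 mm behind the reported TCP. I'll correct for that, descending in guarded steps.

```bash
cat >> h.py <<'E'
OFF=.0395   # measured: real shut tips lie this far above the reported TCP
def down(xy,z,ztop=None,speed=.1,lim=6):
    """guarded straight descent of the real (shut) tips to height z"""
    f0=get_state()['contact_force'][2]; z0=get_state()['tcp_pos'][2]; zt=z-OFF
    for zz in np.r_[np.arange(min(z0,zt+.03),zt,-.006),zt]:
        ctrl.movel([*xy,zz],max_speed=speed)
        if abs(get_state()['contact_force'][2]-f0)>lim: st("CONTACT"); return False
    return True
E
python3 - <<'E'
from h import *
k=jig(-.001,.061)
ctrl.movel([*k,.075]); ctrl.ungrasp(); ctrl.movep([*k,.06],quat(YJ)); st()
print(down(k,.0445)); st("down")
ctrl.close_gripper(force=70); st("closed")
p,X=cloud("wrist"); np.savez("pics/t.npz",X=X,p=p); show("w_grip",p)
E
```

```text
11.4 [0.6355 0.1341 0.06  ] F [-0.6 -0.1 -0.7] M [ 0.01 -0.06 -0.  ] w 0.0856
True
down 13.1 [0.6352 0.134  0.0045] F [ 0.1 -0.1 -0.8] M [-0.02  0.03 -0.05] w 0.0851
closed 13.7 [0.6349 0.134  0.0056] F [-3.2 -0.4  6.4] M [-0.09  0.76 -0.01] w 0.0201
```

View pics/w_grip.png

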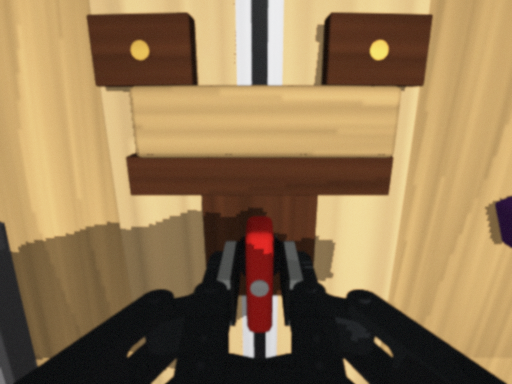

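The fingers now straddle the bar, at about (258,275). They stop at 20 mm, so the tips are on the hub. I'll regrip 7 mm higher.

```bash
python3 - <<'E'
from h import *
k=jig(-.001,.061)
ctrl.ungrasp(); ctrl.movel([*k,.0125]); ctrl.close_gripper(force=70); st("closed")
if abs(get_state()['width']-.012)<.003:
    for a in np.linspace(.2,1.5,8):
        ctrl.movep([*k,.0125],quat(YJ+a)); st(round(a,2))
    p,X=cloud("wrist"); show("w_loose2",p)
E
```

```text
closed 15.3 [0.6349 0.134  0.0127] F [-3.9 -0.4  4. ] M [-0.08  0.68  0.03] w 0.0104
0.2 15.6 [0.6348 0.1339 0.0126] F [-4.7 -0.5  5.6] M [-0.12  0.96  0.22] w 0.0105
0.39 15.9 [0.6346 0.1338 0.0126] F [-4.7 -0.9  5.2] M [-0.13  1.13  0.23] w 0.0104
0.57 16.1 [0.6345 0.1337 0.0126] F [-5.4 -0.9  6.4] M [-0.19  1.12  0.15] w 0.0102
0.76 16.4 [0.6344 0.1337 0.0126] F [-6.  -0.6  6.3] M [-0.14  1.23  0.22] w 0.0105
0.94 16.7 [0.6343 0.1337 0.0126] F [-6.2 -0.9  7.4] M [-0.24  1.34  0.11] w 0.0104
1.13 16.9 [0.6342 0.1336 0.0126] F [-5.8 -1.8  8.6] M [-0.23  1.37  0.19] w 0.0105
1.31 17.2 [0.6341 0.1335 0.0126] F [-7.5 -1.5  7.8] M [-0.33  1.41  0.23] w 0.0103
1.5 17.5 [0.6341 0.1334 0.0126] F [-6.5 -1.5  8.6] M [-0.33  1.48  0.16] w 0.0106
```

```bash
python3 - <<'E'
from h import *
for y in (.05,.0,-.07,-.14):
    ctrl.movel([*jig(0,y),.0125],max_speed=.08); st(y)
p,X=cloud("wrist"); show("w_back",p)
for t,z0,z1 in(("clamp_grip",.056,.07),("sanded",.036,.045)):
    for m in models.masks_of("wrist",t): print(t,round(m['p'],2),np.round(m['point']),rect(X,m['mask'],z0,z1))
E
```

```text
0.05 17.8 [0.6347 0.1225 0.0126] F [-9.  -1.3 10.2] M [-0.32  2.04  0.16] w 0.0103
0.0 18.6 [0.6375 0.0722 0.0125] F [-9.6 -2.4 11.5] M [-0.34  2.04  0.14] w 0.0102
-0.07 19.6 [0.6414 0.0027 0.0125] F [-9.8 -2.4 10.1] M [-0.07  2.02  0.18] w 0.0102
-0.14 20.6 [ 0.6454 -0.0675  0.0125] F [-9.2 -0.4  9.6] M [-0.12  1.96  0.15] w 0.0103
clamp_grip 0.9 [262. 261.] [ 6.460e-01 -6.700e-02 -2.100e-02  5.200e-02  1.200e-02  6.400e-02
  2.389e+03]
```

View pics/w_back.png

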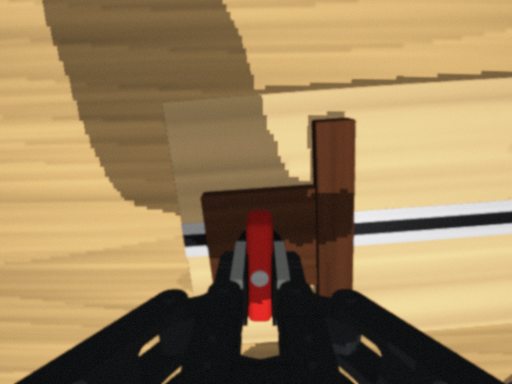

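The jaw is back: the knob at (262,261) lies across the track at yaw -0.02 (joint ≈1.49), and the jaw face is at about (354,200). Next is the pale piece to the tray.

```bash
cat >> h.py <<'E'
def look(t,z0,z1,near=None,tries=2):
    for _ in range(tries):
        p,X=cloud("wrist"); r=[rect(X,m['mask'],z0,z1) for m in models.masks_of("wrist",t) if m['p']>.3]
        r=[q for q in r if q is not None and .1<q[3]<.14 and .025<q[4]<.045]
        if near is not None: r=sorted([q for q in r if np.linalg.norm(q[:2]-near)<.08],key=lambda q:np.linalg.norm(q[:2]-near))
        if r: return r
    return []
E
python3 - <<'E'
from h import *
ctrl.ungrasp(); a=jig(0,-.14); ctrl.movel([*a,.09])
v=jig(0,.05); ctrl.movep([*v,.16],quat(YJ)); s=look("sanded",.034,.046,jig(0,.129)); print(s)
c=s[0][:2]; ya=s[0][2]+np.pi/2
ctrl.movep([*c,.09],quat(ya)); print(down(c,.026)); st("at")
ctrl.close_gripper(force=60); st("grip")
ctrl.movel([*c,.09],max_speed=.1); st("lift")
t=np.array([.4205,.0445]); ctrl.movep([*t,.09],quat(0)); st("over tray")
p,X=cloud("wrist"); show("w_tray",p)
for m in models.masks_of("wrist","sanded"):
    if m['p']>.3: q=X[m['mask']]; print(m['point'],np.round(np.nanpercentile(q[:,2],[2,50,98]),4))
E
```

```text
[array([6.330e-01, 2.020e-01, 5.700e-02, 1.210e-01, 3.100e-02, 4.000e-02,
       4.697e+03])]
True
at 26.9 [ 0.6326  0.2018 -0.014 ] F [-0.7  0.3  1.1] M [ 0.02 -0.03 -0.01] w 0.0858
grip 27.4 [ 0.6334  0.2014 -0.0131] F [-0.4 -2.1  4.6] M [-0.49 -0.   -0.01] w 0.0311
lift 28.6 [0.6325 0.2018 0.0892] F [-0.4 -0.7 -0.8] M [-0.01 -0.06 -0.03] w 0.0306
over tray 29.7 [0.4217 0.0452 0.0901] F [ 0.2 -0.2 -0.5] M [-0.   -0.02  0.  ] w 0.0307
[259.7, 242.1] [0.1373 0.1435 0.1448]
```

View pics/w_tray.png

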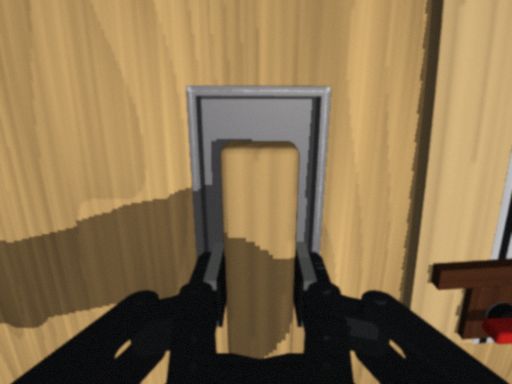

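The piece hangs level over the tray (259,240), with its bottom about 31 mm above the reported TCP. I'll lower it and release.

```bash
python3 - <<'E'
from h import *
t=np.array([.4205,.0445])
ctrl.movel([*t,.03],max_speed=.15); ctrl.movel([*t,-.014],max_speed=.06); st("low")
ctrl.ungrasp(); st("open"); ctrl.movel([*t,.12])
p,X=cloud("wrist")
for m in models.masks_of("wrist","sanded"):
    if m['p']>.3: print("sanded",rect(X,m['mask'],.01,.045))
# blanks overview
ctrl.movep([.46,-.22,.16],quat(-.3)); st()
print(look("blank1",.012,.03)); show("w_bl",vision.grab_frame("wrist")[0])
print(ctrl.ik([.46,-.22,.16],quat(-.3)))
E
```

```text
low 31.2 [ 0.4206  0.0445 -0.0138] F [-0.5 -0.4 -1.6] M [-0.06  0.01 -0.05] w 0.0305
open 31.8 [ 0.4205  0.0445 -0.014 ] F [0.  0.1 0.6] M [ 0.02 -0.01 -0.04] w 0.0853
sanded [4.210e-01 4.500e-02 1.568e+00 1.200e-01 3.200e-02 2.600e-02 4.599e+03]
 34.0 [ 0.4601 -0.218   0.1595] F [0.5 0.5 0.6] M [ 0.01 -0.02  0.07] w 0.0854
[array([ 4.200e-01, -2.510e-01, -4.540e-01,  1.210e-01,  3.300e-02,
        2.200e-02,  3.422e+03]), array([ 3.420e-01, -2.970e-01, -7.500e-01,  1.200e-01,  3.300e-02,
        2.200e-02,  2.471e+03]), array([ 6.120e-01, -2.590e-01, -4.240e-01,  1.200e-01,  3.300e-02,
        2.200e-02,  3.646e+03])]
[ 0.25617012  0.37077164  0.19850416  1.86104842 -0.0900433   0.9183808
  0.19626244]
```

View pics/w_bl.png

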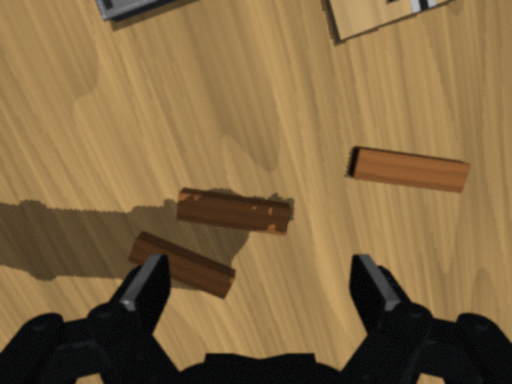

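The pale piece is in the tray: flat, centred, top at 0.026. The overview shows three blanks at (235,211), (182,264) and (409,169); the second has been knocked about 3 cm. Now I fill the jig.

```bash
cat >> h.py <<'E'
def pickplace(guess,y):
    ctrl.movep([.46,-.22,.16],quat(-.3)); r=look("blank1",.012,.03,np.array(guess)); print("seen",r[0])
    c=r[0][:2]; ya=r[0][2]-np.pi/2
    ctrl.movep([*c,.06],quat(ya)); 
    if not down(c,.0075): return False
    ctrl.close_gripper(force=60); st("grip")
    ctrl.movel([*c,.09],max_speed=.12); w=get_state()['width']; st("lift")
    if w<.025: return False
    g=jig(0,y); ctrl.movep([*g,.08],quat(YJ-np.pi/2)); st("over")
    if get_state()['width']<.025: return False
    ctrl.movel([*g,.01],max_speed=.15); ctrl.movel([*g,-.0125],max_speed=.04); st("put")
    ctrl.ungrasp(); ctrl.movel([*g,.09],max_speed=.15)
    p,X=cloud("wrist")
    for m in models.masks_of("wrist","blank1"):
        q=rect(X,m['mask'],.034,.046)
        if q is not None: print("placed",inj(q[:2]),q[2:6])
    return True
E
python3 - <<'E'
from h import *
print(pickplace((.612,-.259),.128))
E
```

```text
seen [ 6.12e-01 -2.59e-01 -4.30e-01  1.20e-01  3.30e-02  2.20e-02  3.63e+03]
grip 38.3 [ 0.6123 -0.2592 -0.0316] F [ 0.4 -0.3  2.4] M [ 0.04  0.06 -0.04] w 0.0307
lift 39.5 [ 0.6115 -0.2586  0.0891] F [ 0.1  0.1 -1.4] M [ 0.01  0.01 -0.05] w 0.0303
over 41.2 [0.6335 0.1986 0.0802] F [ 0.4  0.  -0.7] M [-0.04 -0.   -0.01] w 0.0309
put 42.5 [ 0.6329  0.2009 -0.0126] F [0.3 0.8 0. ] M [ 0.04 -0.03 -0.07] w 0.0305
placed [0.0012 0.1289] [0.053 0.121 0.032 0.04 ]
True
```

```bash
python3 - <<'E'
from h import *
print(pickplace((.42,-.251),.052))
print(pickplace((.342,-.297),-.024))
ctrl.movep([*jig(0,.02),.22],quat(YJ)); p,X=cloud("wrist"); show("w_row",p)
for m in models.masks_of("wrist","blank1"):
    q=rect(X,m['mask'],.034,.046)
    if q is not None: print(inj(q[:2]),q[2:6])
E
```

```text
seen [ 4.200e-01 -2.510e-01 -4.500e-01  1.210e-01  3.300e-02  2.200e-02
  3.424e+03]
grip 49.5 [ 0.4201 -0.2511 -0.0317] F [-1.1  0.2  6.3] M [ 0.13  0.15 -0.  ] w 0.0309
lift 50.6 [ 0.4197 -0.2506  0.0894] F [ 0.1 -0.4 -0.7] M [ 0.   -0.02  0.01] w 0.0311
over 52.2 [0.6371 0.1224 0.0803] F [ 0.7 -0.9 -0.6] M [-0.04  0.    0.01] w 0.0307
put 53.6 [ 0.6371  0.125  -0.0126] F [ 0.3  0.3 -1.3] M [0.01 0.   0.03] w 0.0312
placed [0.001  0.0528] [0.054 0.12  0.032 0.04 ]
placed [0.0012 0.1289] [0.049 0.12  0.032 0.04 ]
placed [ 0.0006 -0.1324] [-0.262  0.03   0.012  0.041]
placed [-0.0007 -0.1193] [-0.164  0.045  0.039  0.042]
True
seen [ 3.420e-01 -2.970e-01 -7.480e-01  1.200e-01  3.300e-02  2.200e-02
  2.466e+03]
grip 60.4 [ 0.3421 -0.297  -0.0316] F [-1.1  1.9  4.8] M [ 0.11  0.2  -0.02] w 0.0305
lift 61.5 [ 0.3417 -0.2966  0.0895] F [-0.7  0.2  0.1] M [ 0.03 -0.04  0.  ] w 0.0311
over 63.2 [0.641  0.0466 0.0804] F [ 0.4 -0.5 -0.8] M [-0.07 -0.01 -0.  ] w 0.0309
put 64.5 [ 0.6414  0.0491 -0.0126] F [-1.   0.7 -1.6] M [-0.    0.05  0.  ] w 0.0309
placed [0.001  0.0528] [0.059 0.12  0.032 0.04 ]
placed [ 0.0007 -0.0233] [0.057 0.121 0.032 0.04 ]
placed [0.0013 0.1299] [0.045 0.121 0.037 0.04 ]
True
[0.0012 0.1289] [0.054 0.122 0.032 0.04 ]
[ 0.0007 -0.0233] [0.054 0.121 0.032 0.04 ]
[-0.      0.0529] [0.055 0.121 0.032 0.04 ]
```

View pics/w_row.png

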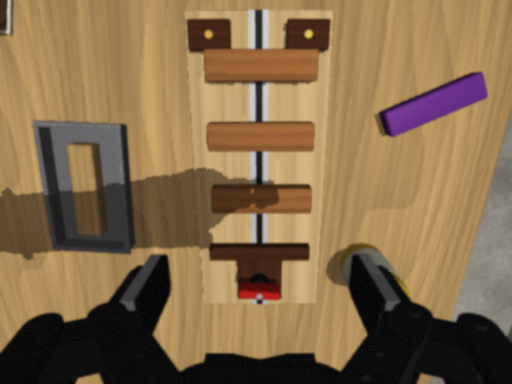

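The row shows three blanks at (260,65), (260,136) and (260,199), square and centred, with the jaw at (260,252) loose. Now I push it up with force monitoring.

```bash
python3 - <<'E'
from h import *
a=jig(.001,-.140); Y0=1.555
ctrl.movep([*a,.09],quat(Y0)); print(down(a,.0125+OFF)); ctrl.close_gripper(force=70); st("grip")
for y in (-.10,-.05,-.02,-.012,-.008,-.005,-.003,-.001,.001,.003):
    ctrl.movel([*jig(.001,y),.0125],max_speed=.05); s=get_state(); st(y); print(inj(s['tcp_pos']))
    F=s['contact_force']; 
    if y>-.013 and -F[1]>14: break
E
```

```text
True
grip 71.2 [ 0.6489 -0.0667  0.0128] F [-2.   0.2  2.8] M [-0.1   0.19  0.02] w 0.0102
-0.1 72.1 [ 0.6465 -0.0249  0.0128] F [-1.1 -0.5  5.3] M [-0.23  0.34 -0.04] w 0.0104
[ 0.001  -0.0983]
-0.05 73.2 [0.6437 0.0246 0.0128] F [-1.6 -0.8  5.6] M [-0.29  0.25 -0.04] w 0.0104
[ 0.001  -0.0487]
-0.02 74.0 [0.642  0.055  0.0128] F [-1.1  1.4  5.7] M [-0.04  0.28 -0.04] w 0.0102
[ 0.001  -0.0183]
-0.012 74.3 [0.6416 0.0627 0.0128] F [-1.6 -0.6  5.6] M [-0.13  0.27 -0.08] w 0.0103
[ 0.001  -0.0106]
-0.008 74.6 [0.6414 0.0662 0.0128] F [-1.3 -1.6  5.2] M [-0.28  0.25 -0.05] w 0.0101
[ 0.001  -0.0071]
-0.005 74.8 [0.6412 0.0689 0.0128] F [-1.6 -1.8  6.1] M [-0.4   0.2  -0.02] w 0.0103
[ 0.001  -0.0044]
-0.003 75.1 [0.6412 0.0695 0.0128] F [-0.4 -4.4  6.4] M [-0.97  0.24  0.01] w 0.0101
[ 0.001  -0.0037]
-0.001 75.3 [0.6412 0.0696 0.0128] F [-1.1 -7.9  6.3] M [-1.77  0.13  0.08] w 0.01
[ 0.001  -0.0037]
0.001 75.6 [0.6412 0.0696 0.0128] F [ -0.8 -11.6   7. ] M [-2.49  0.08  0.13] w 0.0103
[ 0.001  -0.0037]
0.003 75.8 [0.6411 0.0696 0.0128] F [ -0.1 -15.    8.1] M [-3.29  0.07  0.15] w 0.0104
[ 0.0009 -0.0037]
```

```bash
python3 - <<'E'
from h import *
k=jig(.001,.003)
for a in list(np.linspace(1.3,.06,8))+[0.,-.06]:
    ctrl.movep([*k,.0125],quat(YJ+a)); st(round(a,2))
ctrl.movep([*jig(.001,-.0037),.0125],quat(YJ)); st("relax")
ctrl.ungrasp(); ctrl.movel([*jig(.001,-.0037),.10])
ctrl.movep([*jig(0,.02),.22],quat(YJ)); p,X=cloud("wrist"); show("w_tight",p)
for m in models.masks_of("wrist","blank1"):
    q=rect(X,m['mask'],.034,.046)
    if q is not None: print(inj(q[:2]),q[2:6])
for t,z0,z1 in(("clamp_grip",.056,.07),("jaw",.028,.0345)):
    for m in models.masks_of("wrist",t):
        q=rect(X,m['mask'],z0,z1)
        if q is not None: print(t,inj(q[:2]),q[2:6])
E
```

```text
1.3 76.1 [0.6411 0.069  0.0128] F [ -0.2 -16.3   7.3] M [-3.51  0.12 -0.1 ] w 0.0103
1.12 76.3 [0.641  0.0686 0.0128] F [ -0.5 -17.9   7.7] M [-3.75  0.19 -0.15] w 0.0101
0.95 76.6 [0.6408 0.0682 0.0128] F [ -1.7 -18.1   8.7] M [-3.91  0.37 -0.15] w 0.0103
0.77 76.9 [0.6405 0.0678 0.0128] F [ -2.4 -18.3   8.1] M [-4.01  0.56 -0.19] w 0.0105
0.59 77.1 [0.6401 0.0674 0.0128] F [ -3.6 -20.    9.1] M [-4.19  0.72 -0.15] w 0.0102
0.41 77.4 [0.6397 0.0672 0.0128] F [ -4.7 -20.   10.2] M [-4.25  1.02 -0.14] w 0.0103
0.24 77.6 [0.6393 0.067  0.0128] F [ -5.4 -20.1  10.5] M [-4.32  1.29 -0.2 ] w 0.0106
0.06 77.9 [0.6388 0.067  0.0128] F [ -6.9 -20.2  12.1] M [-4.32  1.58 -0.18] w 0.0105
0.0 78.1 [0.6387 0.0669 0.0128] F [ -7.1 -19.7  11.5] M [-4.33  1.64  0.16] w 0.01
-0.06 78.4 [0.6386 0.0669 0.0128] F [ -7.6 -21.3  12.1] M [-4.55  1.76  1.3 ] w 0.0102
relax 78.6 [0.6387 0.0665 0.0128] F [-8.  -8.2 11.3] M [-1.85  1.76  0.24] w 0.01
[0.0005 0.0979] [0.057 0.121 0.031 0.04 ]
[0.0012 0.1289] [0.056 0.121 0.033 0.04 ]
[0.0007 0.0659] [0.072 0.121 0.033 0.04 ]
clamp_grip [-0.0021 -0.0021] [-1.511  0.051  0.011  0.064]
clamp_grip [-0.0021 -0.0021] [-1.511  0.05   0.011  0.064]
jaw [-0.0026  0.008 ] [0.047 0.129 0.082 0.032]
```

View pics/w_tight.png

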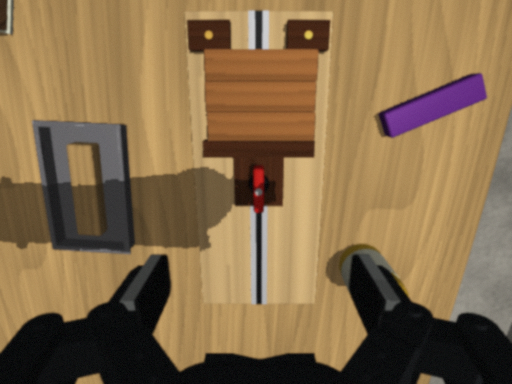

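The row is tight against the fence: three blanks at (260,65–125), the jaw at (258,148), and the knob at (259,189) along the track. Next is the dial.

```bash
python3 - <<'E'
from h import *
ctrl.movep([.555,.31,.15],quat(.4)); p,X=cloud("wrist"); show("w_dial",p)
h=cv2.cvtColor(p,cv2.COLOR_BGR2HSV); near=np.linalg.norm(X[...,:2]-np.array([.531,.366]),axis=2)<.055
g=near&(abs(h[...,0].astype(int)-60)<15)&(h[...,1]>120)&(X[...,2]<.06)
q=X[g]; print("green",g.sum(),np.round(q.mean(0),4),np.round(np.argwhere(g).mean(0)))
t=near&(X[...,2]>.078)&(X[...,2]<.09); print("bar",rect(X,t,.078,.09)); 
w=t&(h[...,1]<40)&(h[...,2]>190); print("white",w.sum(),np.round(X[w].mean(0),4) if w.any() else None,np.round(np.argwhere(w).mean(0)))
for m in models.masks_of("wrist","dial_grip"): print(m['p'],m['point'],rect(X,m['mask'],.078,.09))
for m in models.masks_of("wrist","controller"): print(m['p'],m['point'],rect(X,m['mask'],.045,.056))
v,u=np.where(near); show("c_dial",cv2.resize(p[v.min():v.max(),u.min():u.max()],None,fx=4,fy=4)[:600,:800])
E
```

```text
green 151 [0.504  0.3952 0.0528] [ 67. 241.]
bar [ 5.280e-01  3.710e-01 -1.512e+00  4.100e-02  1.200e-02  8.300e-02
  8.740e+02]
white 139 [0.5284 0.3613 0.0834] [121. 252.]
0.59 [254.5, 108.5] [ 5.280e-01  3.710e-01 -1.512e+00  4.000e-02  1.200e-02  8.300e-02
  8.700e+02]
0.71 [256.8, 103.3] [5.2800e-01 3.7100e-01 1.2410e+00 1.2100e-01 1.0200e-01 5.2000e-02
 1.4646e+04]
0.6 [259.1, 267.8] None
0.41 [233.6, 345.5] None
```

View pics/c_dial.png

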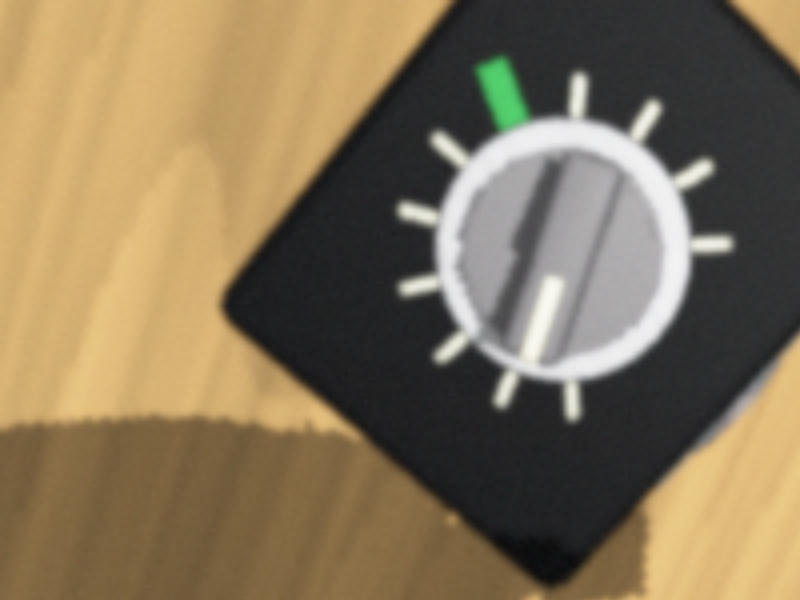

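The crop shows the green mark at (502,93) and the pointer's white line pointing down at (540,320), about joint 0.40. It needs about 2.43 rad clockwise. From mark and box together, the target pointer yaw is 2.343.

```bash
cat > dial.py <<'E'
from h import *
def bar():
    p,X=cloud("wrist"); near=np.linalg.norm(X[...,:2]-np.array([.528,.371]),axis=2)<.03
    t=near&(X[...,2]>.078)&(X[...,2]<.09); return rect(X,t,.078,.09)
E
python3 - <<'E'
from dial import *
c=np.array([.528,.371]); a0=-1.512+1.5*np.pi-.13*0; print(a0)
for z in(.15,.09): ctrl.movep([*c,z],quat(a0))
print(np.round(get_state()['qpos'],2),down(c,.032+OFF)); ctrl.close_gripper(force=40); st("grip")
a1=a0-(2*np.pi-1.512-2.343)
for a in np.linspace(a0,a1,9)[1:]: ctrl.movep([*c,.032],quat(a))
st("turned"); ctrl.ungrasp(); ctrl.movel([*c,.12])
ctrl.movep([.555,.31,.15],quat(.4)); b=bar(); print(b,"err",(b[2]+np.pi-2.343))
show("w_dial2",vision.grab_frame("wrist")[0][20:200,150:360])
E
```

```text
3.2003889803846897
[-0.35  0.67 -0.51  1.58  0.37  0.99  2.22] True
grip 86.6 [0.5279 0.371  0.0322] F [-1.3 -1.1  2.7] M [-0.15  0.28  0.06] w 0.0115
turned 89.3 [0.5286 0.369  0.0322] F [ 2.8 -6.7  7.9] M [-1.51 -0.51 -0.06] w 0.0111
[ 5.28e-01  3.71e-01 -7.99e-01  4.10e-02  1.20e-02  8.30e-02  8.79e+02] err -0.0004073464102067881
```

View pics/w_dial2.png

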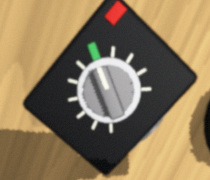

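The pointer is now on the green mark (95,50), with an error below 0.01 rad. One last numeric check of the row, the tray and the things to leave alone, then I hand in.

```bash
python3 - <<'E'
from h import *
ctrl.movep([*jig(0,.02),.22],quat(YJ)); p,X=cloud("wrist")
for m in models.masks_of("wrist","blank1"):
    q=rect(X,m['mask'],.034,.046)
    if q is not None: print("blank",inj(q[:2]),q[2:6])
for t,z0,z1 in(("clamp_grip",.056,.07),("sanded",.02,.03)):
    for m in models.masks_of("wrist",t):
        q=rect(X,m['mask'],z0,z1)
        if q is not None: print(t,q[:6])
p,X=cloud("scene")
for t,z0,z1 in(("cork_block",.02,.045),("glue",.02,.16),("sander",.02,.16),("blank1",.012,.06)):
    for m in models.masks_of("scene",t):
        if m['p']>.3: print(t,round(m['p'],2),rect(X,m['mask'],z0,z1))
st(); ticket.close_job()
E
```

```text
blank [0.0005 0.0979] [0.06  0.121 0.032 0.04 ]
blank [0.0002 0.129 ] [0.06  0.12  0.032 0.04 ]
blank [0.0006 0.0649] [0.073 0.121 0.034 0.04 ]
clamp_grip [ 0.638  0.07  -1.514  0.052  0.01   0.064]
sanded [0.838 0.173 0.476 0.119 0.032 0.022]
sanded [ 0.421  0.046 -1.57   0.12   0.033  0.026]
cork_block 0.91 [ 2.90e-01  2.61e-01 -3.40e-01  1.26e-01  6.30e-02  3.50e-02  3.21e+02]
glue 0.78 [ 7.94e-01 -5.10e-02  9.59e-01  6.20e-02  5.30e-02  9.50e-02  6.65e+02]
sander 0.82 [6.970e-01 4.140e-01 1.426e+00 1.490e-01 1.040e-01 8.500e-02 1.348e+03]
blank1 0.84 [ 6.31e-01  1.38e-01 -6.00e-03  1.42e-01  4.20e-02  3.80e-02  3.71e+02]
blank1 0.62 [6.37e-01 2.01e-01 4.40e-02 1.21e-01 3.30e-02 3.90e-02 2.43e+02]
blank1 0.52 [6.38e-01 1.70e-01 3.50e-02 1.23e-01 3.50e-02 3.90e-02 2.56e+02]
 92.7 [0.6388 0.0936 0.2199] F [-0.5  0.1  0.7] M [ 0.01 -0.02  0.02] w 0.0853
the job is handed in; nothing more can be done
```

The batch is changed and the job is handed in at 92.7 s of robot time; no verdict was reported. I freed the knob, slid the jaw back and laid the pale piece in the tray. Then I set the three blanks present in a row, pushed the jaw up, tightened the knob and set the dial.

**Last checks:**
- **Row:** the blanks sit at jig y ≈ 0.129, 0.098 and 0.065 m, within 1 mm of the track's middle and within about 0.02 rad of square. No gap shows.
- **Knob:** it is tight, at about 0 rad.
- **Pale piece:** it lies flat in the tray, within 2 mm of its centre.
- **Dial:** the pointer is on the green mark, within 0.01 rad as measured.
- **Left alone:** the glue bottle and the cork block are where they were, within measuring error. The sander's rough depth fit differs by up to 16 mm from the first one; the arm met no contact near it.

**What disagreed or went wrong:**
- **Fingertip height:** the real fingertips sit about 39 mm behind the reported TCP. The first knob grasp closed on air above the bar, and I corrected for the offset.
- **Knob grip:** the second grasp caught the knob's hub, so I regripped 7 mm higher.
- **Knocked blank:** one blank had been moved about 3 cm; I found it again before picking it.
- **Merged reading:** in the final scene view one blank's mask merged with the jaw and its fit was off. The wrist camera reading above is the one I trusted.

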